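# Clear the jar from the cupboard's swing and open the door

## Task

The glass clip-top jar is standing where the little white cupboard's door has to swing. Lift it away and set it gently down, upright, on a free part of the grey step; then take the cupboard door by its handle and swing it wide open, about square to the cupboard, and leave it standing open. Leave everything else where it is and do not knock the jar over.

Things in the scene. Friction and masses are not known exactly. Their poses are not given: they have to be found in the camera images.
- cupboard: Small white cupboard, fixed, 200 deep (x) x 280 wide (y) x 260 mm high. Origin: centre of its underside; front and door face its own -x. Its wooden top (238 to 260 mm up) juts out to x = -145 mm, nearly over the handle: a tool pointing straight down cannot grip the handle. On top, from x = -80 mm back, a trough of succulents 115 mm high.
- door (a joint): Door angle, rad: 0 shut, 1.57 square to the cupboard, stop at 1.75. Vertical hinge at the front's left edge (cupboard's +y side); opening, the free edge comes forward (-x) and round to the left, clockwise seen from above. No latch or spring, hinge friction about 0.12 N m: it stays where left. Panel 276 wide x 210 x 15 mm, from 24 mm above the table. May start up to 0.08 ajar.
- door_hinge (a point): Point on the door's vertical hinge axis, 140 mm above the table, at cupboard frame x = -100, y = +137 mm. Its frame turns with the door: its -x is the outward normal of the door's face, its -y runs from the hinge to the free edge.
- handle_grip (a point): The place to grip the door's only handle: a point on the axis of its vertical round steel bar, 12 mm thick, 90 to 180 mm above the table; this point is 140 mm up, 45 mm off the door's face, 240 mm from the hinge along the door. Axes turn with the door (-x outward). Fingers go left and right of the bar, tool leaning back from the door about 40 deg from vertical.
- jar: Clear glass jar with glass lid and wire spring clip, loose, 0.2 to 0.4 kg: 56 mm across, straight-sided 4 to 88 mm up, top of clip 118 mm; empty. Origin: centre of its underside, z up. Clip lever sticks out 8 mm at +x, lid hinge 5 mm at -x: grip across its y, 60 to 85 mm up. Starts 95 to 155 mm before the shut door, in its swing.
- step: Low grey plastic step, fixed, flat top 280 (x) x 340 (y) mm, 100 mm high. Origin: centre of its underside at table level. Its front left quarter (its x from -140 to 0, y from 0 to +170 mm) is free; the tub stands front right, the masher back right, the bowl at the back in the middle or left.
- tub: Bystander: orange lidded tub, 150 x 140 x 112 mm, with a round button in its lid, on the step. Origin: centre of its underside.
- bowl: Bystander: stainless bowl, 116 mm across, 50 mm high, on the step. Origin: centre of its underside.
- masher: Bystander: wooden masher standing on its head, 64 mm across, 180 mm tall, on the step. Origin: centre of its underside.
- brush: Bystander: shoe brush, 150 x 50 x 44 mm, on the table. Origin: centre of its underside.
Not all that is in view belongs to the job. What is meant by the jar is not blue, and is the smaller of those in its own colour.

How it is judged:
On the way, in this order (a step that is already met when the one before it is completed fails the run):
1. the jar stands upright and released on the step (x of jar in the frame of step between -0.125 and 0.125 m and y of jar in the frame of step between -0.155 and 0.155 m and z of jar in the frame of step between 0.09 and 0.11 m and angle between jar's own z axis and vertical below 0.1 rad and linear speed of jar below 0.02 m/s and contact force between jar and the fingers below 0.1 N), for 0.2 s.
2. the door is being opened by its handle: fingers on the handle, door at more than 0.2 rad (value of joint door above 0.2 rad and contact force between the fingers and anything else above 0.5 N and distance between the grasp point and handle_grip below 0.065 m), for 0.1 s.
At the end, for the whole second after the job is handed in: The door stands open at more than 1.25 rad (72 deg) and is at rest; the jar stands upright (within 0.1 rad), released and at rest on the step's top, its centre at least 15 mm inside the edges (all of step 1 and value of joint door above 1.25 rad and velocity of joint door between -0.05 and 0.05 rad/s); the robot touches nothing.
It fails at once if the jar is tipped over (more than 0.6 rad) (angle between jar's own z axis and vertical above 0.6 rad).
It fails at once if the jar is dropped or flung: out of the fingers and faster than 0.6 m/s, as after a fall of about 20 mm (linear speed of jar above 0.6 m/s and contact force between jar and the fingers below 0.1 N).
It fails at once if the tub, bowl or masher on the step is pushed more than 40 mm from its place or tipped over (distance of any of tub, bowl, masher from where it was at the start of the episode above 0.04 m or angle between any of tub, bowl, masher's own z axis and vertical above 0.5 rad).
It fails at once if the shoe brush is pushed more than 40 mm from its place or tipped over (distance of brush from where it was at the start of the episode above 0.04 m or angle between brush's own z axis and vertical above 0.5 rad).
It also fails if it takes over 64 s, if anything falls off the work surface, if the arm or the gripper's body presses on something with over 40 N, if the wrist force passes 120 N, or if a joint passes its speed limit or range.

## Robot

A 6-joint arm with a two-finger parallel gripper is mounted at the origin on the work surface. World frame = base frame: x ahead of the robot, y to its left, z up, the work surface at z = 0. Lengths are in m, angles in rad, forces in N, time in s.
With the tool pointing down it reaches from about 0.275 to 0.75 m from the base axis. Payload 10.2 kg.
Tool frame: the origin (TCP) lies between the finger pads, 19 mm behind the fingertips; this is the grasp point; z points along the fingers, y is the line along which they close (so a half turn about z gives the same grasp; the last joint's range is limited). The gripper opens to 85 mm and grips with 20 to 120 N. Pads are 22 mm wide; open, the fingers measure 114 mm over their backs; the gripper's body (76 mm by 85 mm) begins 54 mm behind the grasp point. The pads swing forward as they close: fully open they stand 13 mm farther back than shut.
Start: joints at [-1.533, 0.313, 1.498, -0, 1.331, -0.223], TCP at [0.135, -0.507, 0.25] pointing down, gripper open.
Joint ranges: [-2.94, 2.94], [-0.97, 2.17], [0.19, 2.56], [-1.23, 4.37], [0.02, 3.11], [-2.88, 2.88]. Speed limits (rad/s): [2.39, 2.39, 3.01, 3.14, 3.14, 3.14].

## Interface

Orientations are given as a 3x3 rotation matrix whose columns are the frame's x, y, z axes.
In Python, from plant import ctrl, cams, order gives the robot as it stands.
- The arm moves only by the tool play_rows, never from a script. Its argument "steps" is a list of rows, each a list of 7 numbers: the turn, a rotation vector about the tool's x, y, z scaled (see below), then the shift along the tool's x, y, z scaled (see below), then the opening, from -1 (shut) to 1 (fully open). A call has 1 to 5 rows; each row shifts and turns the commanded pose from where the row before left it, along the tool's axes as they then stand; what a row does not reach is not made up. The controller multiplies each number of a shift by 0.4 m and each number of a turn by 60 degrees. A row lasts 1/10 s, in which the tool goes at most 50 mm and 8.59 degrees, less where a joint would pass 70% of its speed; a pose out of reach is approached as far as the arm can. A call with a number of a shift or a turn outside -1 to 1 is refused whole. A call with a gripper value outside its range is refused whole. The fingers move at their own pace and stop on an object; "squeeze" is the grip in N (left out, the last holds). Time passes only in rows, so rows that do not move let the fingers close. It gives the time, the measured TCP pose, the force, the opening and the grip force at its end, in the units of the state.
- ctrl.get_state(): the state, without advancing time (a new reading comes with each control period).
- cams.read_camera(name): name is "scene" or "side" or "wrist"; returns the picture (480x640x3 uint8, blue, green, red); there is no depth.
- cams.camera_info(name): a dict with "fx", "fy", "cx", "cy" (pixels), "rvec" (rotation vector, rad) and "tvec" (3), from world to camera coordinates, as OpenCV has them. Camera axes: x right, y down, z forward; pixel columns grow to the right and rows downward; lengths in m; the calibration is good to about 2 mm. A picture is of the moment at which its call begins: read the wrist's pose just before it. camera_info takes no time and is no camera call; for the wrist camera it gives the pose at the moment of the call.
- order.close_job(): hands the job in; it is judged then, once.
The state is a dict: "clock": time; "joint_positions": joint angles; "joint_vel": joint speeds; "joint_torque": joint torques, N m; "position": TCP position; "eef_rot": TCP orientation; "contact_force": force on the tool from outside, world axes, zero at the start; "torque": the same for the moment, N m; "width": finger opening in m; "grasp_force": force on a finger pad.
Only numpy, scipy, OpenCV 4.12 (cv2) and the standard library are available. Lean on these libraries where they do the work, as an engineer would, in place of code of your own. Each camera call takes 0.05 s, during which the arm holds its last target. There are 200 camera calls.

## Working session

There is one attempt and no reset: what is moved stays moved. The work goes in short steps, Python scripts to look and compute and a tool call to move; the robot and the scene stay as the last step left them, time stands still between calls to the robot, and variables do not carry over. Pictures are saved under pics/ and viewed, at most 10 in all, crops included, and the job is handed in when it is done.

Besides the shell and the picture viewer there is one more tool, called as name([rows], argument=value, ...), one row to a line, values as JSON. play_rows: Moves the arm, as the interface text tells. Its arguments: {"type":"object","properties":{"steps":{"type":"array","items":{"type":"array","items":{"type":"number","minimum":-1,"maximum":1}}},"squeeze":{"type":"number"}},"required":["steps"]}

```bash
mkdir -p pics
python3 - <<'E'
from plant import ctrl,cams
import cv2,numpy as np
for n in ("scene","side"):
    cv2.imwrite(f"pics/{n}0.png",cams.read_camera(n))
    i=cams.camera_info(n);R=cv2.Rodrigues(np.array(i["rvec"],float))[0]
    print(n,i["fx"],i["cx"],i["cy"],(-R.T@np.array(i["tvec"]).ravel()).round(3),R[2].round(3))
print(ctrl.get_state())
E
```

```text
scene 582.2283933241991 313.9561668830549 233.79953680946468 [0.371 0.773 1.098] [ 0.151 -0.644 -0.75 ]
side 502.98732883243343 316.09869571341693 239.95232625941017 [0.041 0.747 1.033] [ 0.401 -0.604 -0.689]
{'clock': 0.1, 'joint_positions': array([-1.53340666e+00,  3.13383599e-01,  1.49837911e+00,  2.80590540e-06,
        1.33099614e+00, -2.23396541e-01]), 'joint_vel': array([ 1.98084617e-03, -3.97910243e-04, -2.97994902e-03,  1.60243054e-06,
        6.29102671e-04, -1.74432282e-04]), 'joint_torque': array([ 3.66438820e-03, -4.12902081e+01, -2.60140622e+01, -9.98331325e-05,
        3.07846349e-03, -1.91815383e-05]), 'position': array([ 0.13534855, -0.50703108,  0.24949086]), 'eef_rot': array([[ 9.66187739e-01,  2.57839586e-01, -4.08697967e-05],
       [ 2.57839457e-01, -9.66187071e-01,  1.16548249e-03],
       [ 2.61019654e-04, -1.13661274e-03, -9.99999320e-01]]), 'contact_force': array([ 0.53189177, -0.99272444,  0.43128142]), 'torque': array([ 0.01576516,  0.0133656 , -0.01825844]), 'grasp_force': 0.0, 'width': 0.08563101376554713}
```

View pics/scene0.png

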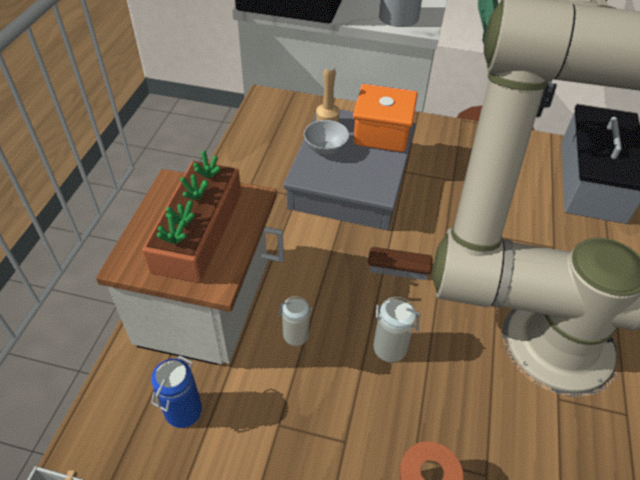

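View pics/side0.png

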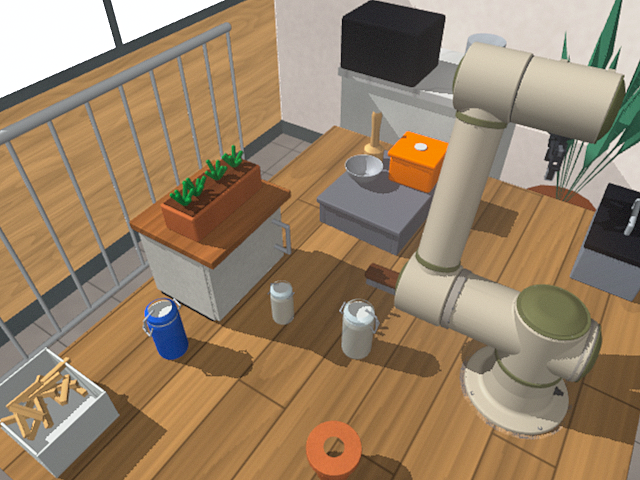

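Run:
```python
import cv2
a=cv2.imread("pics/scene0.png")[110:360,200:440];b=cv2.imread("pics/side0.png")[130:340,195:465]
cv2.imwrite("pics/sc.png",cv2.resize(a,None,fx=2.4,fy=2.4,interpolation=cv2.INTER_CUBIC))
cv2.imwrite("pics/sd.png",cv2.resize(b,None,fx=2.8,fy=2.8,interpolation=cv2.INTER_CUBIC))
```

```text
(no output)
```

View pics/sc.png

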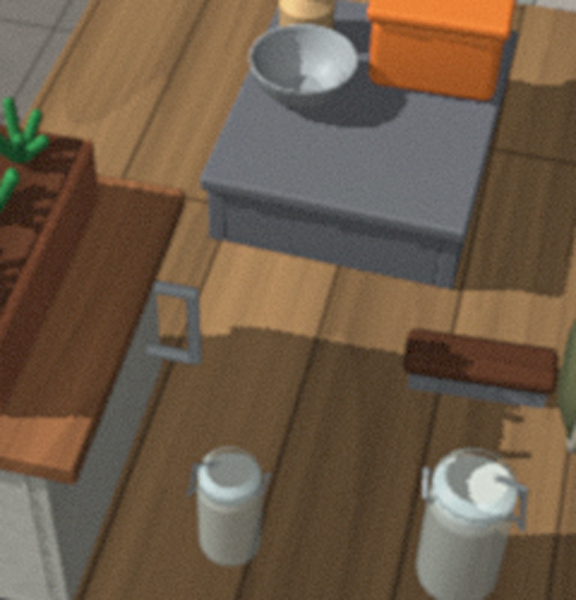

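View pics/sd.png

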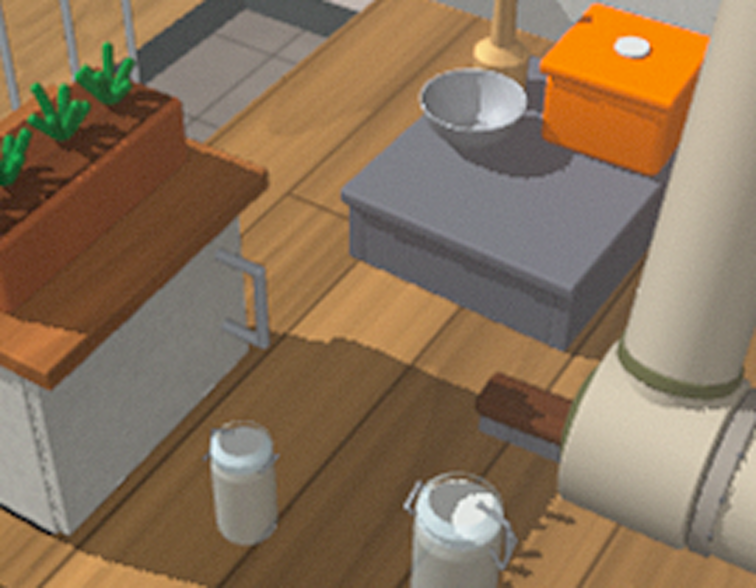

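```bash
cat > h.py <<'E'
import cv2,numpy as np
from plant import cams
def ray(n,p):
    i=cams.camera_info(n);R=cv2.Rodrigues(np.array(i["rvec"],float))[0];t=np.array(i["tvec"]).ravel()
    d=R.T@np.array([(p[0]-i["cx"])/i["fx"],(p[1]-i["cy"])/i["fy"],1]);return -R.T@t,d
def atz(n,p,z):
    c,d=ray(n,p);return c+d*(z-c[2])/d[2]
def proj(n,X):
    i=cams.camera_info(n);K=np.array([[i["fx"],0,i["cx"]],[0,i["fy"],i["cy"]],[0,0,1]])
    return cv2.projectPoints(np.array(X,float).reshape(-1,3),np.array(i["rvec"],float),np.array(i["tvec"],float),K,None)[0][:,0]
def tri(p,q):
    A=[];b=[]
    for n,u in (("scene",p),("side",q)):
        c,d=ray(n,u);d/=np.linalg.norm(d);P=np.eye(3)-np.outer(d,d);A.append(P);b.append(P@c)
    return np.linalg.lstsq(np.vstack(A),np.hstack(b),rcond=None)[0]
E
python3 - <<'E'
from h import *
S=lambda x,y:(x/2.4+200-.3,y/2.4+110-.3)
D=lambda x,y:(x/2.8+195-.3,y/2.8+130-.3)
P=dict(cupR=((184,193),(268,173),.26),cupL=((75,467),(50,376),.26),htop=((194,288),(262,271),.18),hbot=((191,358),(264,343),.09),
stepL=((206,184),(344,196),.1),stepN=((462,236),(573,291),.1),
jlugL=((193,482),(208,458),.095),jlugR=((267,480),(277,458),.095),jlid=((231,470),(242,440),.105),jbot=((229,562),(246,542),0))
for k,(s,d,z) in P.items():
    print(k,tri(S(*s),D(*d)).round(4),atz("scene",S(*s),z)[:2].round(4),atz("side",D(*d),z)[:2].round(4))
E
```

```text
cupR [ 0.6459 -0.049   0.2534] [ 0.6437 -0.0425] [ 0.6408 -0.0423]
cupL [0.6401 0.2461 0.2544] [0.6385 0.2481] [0.6354 0.2511]
htop [ 0.6282 -0.0104  0.1751] [ 0.627  -0.0082] [ 0.6243 -0.0041]
hbot [ 0.6342 -0.0131  0.0745] [ 0.6302 -0.0007] [ 0.6248 -0.0013]
stepL [ 0.6802 -0.2245  0.0926] [ 0.6779 -0.2168] [ 0.6752 -0.2172]
stepN [ 0.4123 -0.226   0.0879] [ 0.4119 -0.212 ] [ 0.4078 -0.2156]
jlugL [0.592  0.1274 0.0768] [0.5885 0.1335] [0.5802 0.1446]
jlugR [0.5272 0.1166 0.0994] [0.5278 0.1153] [0.5298 0.1119]
jlid [0.5569 0.1251 0.1139] [0.5585 0.1198] [0.562  0.1185]
jbot [ 0.5581  0.1305 -0.0263] [0.5537 0.1469] [0.5455 0.1443]
```

```bash
cat >> h.py <<'E'
from plant import ctrl
from scipy.spatial.transform import Rotation as Ro
def plan(p,R,n=None):
    """equal rows: world line and constant-rate turn; prints row values per row"""
    s=ctrl.get_state();p0=np.array(s["position"]);R0=np.array(s["eef_rot"])
    w=Ro.from_matrix(R0.T@R).as_rotvec();d=np.array(p)-p0
    n=n or int(np.ceil(max(np.linalg.norm(d)/.048,np.degrees(np.linalg.norm(w))/8.4)))
    print("n",n,"turn",(w/n/np.radians(60)).round(4))
    for k in range(n):
        Rk=R0@Ro.from_rotvec(w*k/n).as_matrix();print((Rk.T@d/n/.4).round(4))
def Rt(yaw,lean=0):
    "yaw: heading of tool x (world); lean: tool z tips toward heading"
    c,s=np.cos(lean),np.sin(lean);return Ro.from_euler("z",yaw).as_matrix()@np.array([[c,0,s],[0,-1,0],[s,0,-c]])
E
python3 - <<'E'
from h import *
S=lambda x,y:(x/2.4+200-.3,y/2.4+110-.3)
for k,s,z in (("tub",(370,85),.1),("tub",(495,97),.1),("bowlnear",(300,107),.11),("bowlL",(250,60),.15),("bowlR",(357,60),.15),("big",(458,598),0),("brush",(555,400),0)):
    print(k,atz("scene",S(*s),z)[:2].round(3))
plan([.55,.11,.26],Rt(0))
E
```

```text
tub [ 0.547 -0.415]
tub [ 0.411 -0.431]
bowlnear [ 0.61  -0.347]
bowlL [ 0.67  -0.362]
bowlR [ 0.56  -0.392]
big [0.349 0.13 ]
brush [ 0.291 -0.112]
n 16 turn [-0.0001 -0.      0.0156]
[ 0.0875 -0.0764 -0.0015]
[ 0.0862 -0.0779 -0.0015]
[ 0.0849 -0.0793 -0.0015]
[ 0.0836 -0.0806 -0.0016]
[ 0.0823 -0.082  -0.0016]
[ 0.0809 -0.0833 -0.0016]
[ 0.0796 -0.0846 -0.0016]
[ 0.0782 -0.0859 -0.0016]
[ 0.0768 -0.0872 -0.0016]
[ 0.0753 -0.0884 -0.0016]
[ 0.0739 -0.0896 -0.0016]
[ 0.0724 -0.0908 -0.0016]
[ 0.0709 -0.092  -0.0016]
[ 0.0694 -0.0931 -0.0016]
[ 0.0679 -0.0942 -0.0016]
[ 0.0664 -0.0953 -0.0016]
```

play_rows([
  [0,0,0.0156,0.0875,-0.0764,-0.0015,1],
  [0,0,0.0156,0.0862,-0.0779,-0.0015,1],
  [0,0,0.0156,0.0849,-0.0793,-0.0015,1],
  [0,0,0.0156,0.0836,-0.0806,-0.0015,1],
  [0,0,0.0156,0.0823,-0.082,-0.0015,1],
])

```text
clock: 0.6
position: [0.2655, -0.3127, 0.2528]
eef_rot: [[0.984, 0.177, -0.0], [0.177, -0.984, 0.0], [0.0, -0.0, -1.0]]
contact_force: [1.2, -0.7, 0.3]
width: 0.0852
grasp_force: 0.0
```

play_rows([
  [0,0,0.0156,0.0809,-0.0833,-0.0015,1],
  [0,0,0.0156,0.0796,-0.0846,-0.0015,1],
  [0,0,0.0156,0.0782,-0.0859,-0.0015,1],
  [0,0,0.0156,0.0768,-0.0872,-0.0015,1],
  [0,0,0.0156,0.0753,-0.0884,-0.0015,1],
])

```text
clock: 1.1
position: [0.3952, -0.1198, 0.256]
eef_rot: [[0.995, 0.097, 0.0], [0.097, -0.995, -0.0], [0.0, 0.0, -1.0]]
contact_force: [0.7, -0.4, 0.6]
width: 0.0857
grasp_force: 0.0
```

play_rows([
  [0,0,0.0156,0.0739,-0.0896,-0.0015,1],
  [0,0,0.0156,0.0724,-0.0908,-0.0015,1],
  [0,0,0.0156,0.0709,-0.092,-0.0015,1],
  [0,0,0.0156,0.0694,-0.0931,-0.0015,1],
  [0,0,0.0156,0.0679,-0.0942,-0.0015,1],
])

```text
clock: 1.6
position: [0.5249, 0.073, 0.2588]
eef_rot: [[1.0, 0.015, -0.0], [0.015, -1.0, -0.0], [-0.0, 0.0, -1.0]]
contact_force: [1.2, -0.6, 0.7]
width: 0.0851
grasp_force: 0.0
```

play_rows([
  [0,0,0.0156,0.0664,-0.0953,-0.0015,1],
  [0,0,0,0,0,0,1],
  [0,0,0,0,0,0,1],
  [0,0,0,0,0,0,1],
])

```text
clock: 2.0
position: [0.5498, 0.1089, 0.2595]
eef_rot: [[1.0, -0.001, -0.001], [-0.001, -1.0, -0.0], [-0.001, 0.0, -1.0]]
contact_force: [0.1, -0.2, 0.3]
width: 0.0853
grasp_force: 0.0
```

Run:
```python
from h import *
s=ctrl.get_state();i=cams.camera_info("wrist")
cv2.imwrite("pics/w1.png",cams.read_camera("wrist"))
R=cv2.Rodrigues(np.array(i["rvec"],float))[0]
print(s["position"],s["eef_rot"],s["joint_positions"],-R.T@np.array(i["tvec"]).ravel(),R)
print(proj("wrist",[[.558,.119,.118],[.558,.119,0],[.627,-.003,.18],[.627,-.003,.09]]))
```

```text
[0.54978    0.10886418 0.2594624 ] [[ 9.99999019e-01 -1.25823830e-03 -6.14800472e-04]
 [-1.25834107e-03 -9.99999194e-01 -1.66805966e-04]
 [-6.14590095e-04  1.67579431e-04 -9.99999797e-01]] [-1.34681030e-02  3.85428268e-01  1.37163436e+00 -1.78131842e-04
  1.38514253e+00  1.55861945e+00] [0.62476307 0.10857022 0.38224179] [[-1.44125716e-03 -9.99998960e-01 -6.09050419e-05]
 [-9.53715248e-01  1.35623570e-03  3.00708142e-01]
 [-3.00707746e-01  4.91483829e-04 -9.53716210e-01]]
[[304.38480372 226.87239381]
 [308.56549177 199.14888532]
 [532.11205435 127.08074163]
 [466.26250535 128.61925921]]
```

View pics/w1.png

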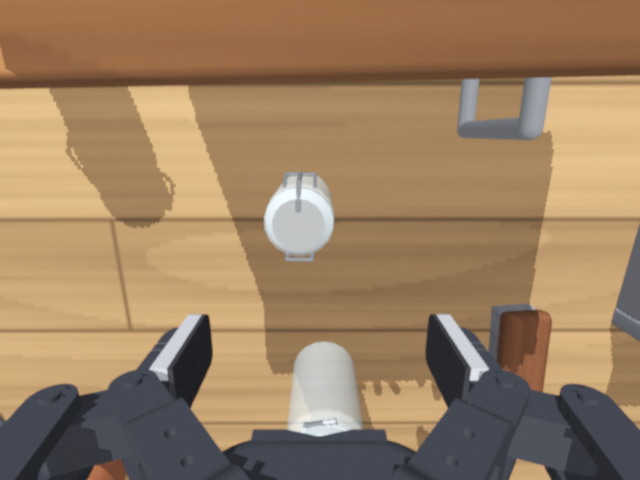

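Run:
```python
from h import *
print(atz("wrist",(299,222),.108),[atz("wrist",p,.1) for p in ((300,175),(299,260),(266,222),(333,222))])
for z in (.18,.09):print(z, atz("wrist",(533,129) if z>.1 else (465,130),z))
plan([.558,.119,.25],Rt(0))
```

```text
[0.55931273 0.12346081 0.108     ] [array([0.59382201, 0.12249275, 0.1       ]), array([0.52580436, 0.12446949, 0.1       ]), array([0.55745622, 0.14981684, 0.1       ]), array([0.55735422, 0.09720276, 0.1       ])]
0.18 [ 0.62604627 -0.0036274   0.18      ]
0.09 [ 0.62600989 -0.00216402  0.09      ]
n 1 turn [ 0.0001  0.0002 -0.0016]
[ 0.0205 -0.0258  0.0242]
```

play_rows([
  [0,0,0,0.0205,-0.0353,0.08,1],
  [0,0,0,0,0,0.1,1],
  [0,0,0,0,0,0.1,1],
  [0,0,0,0,0,0.1,1],
  [0,0,0,0,0,0.07,1],
])

```text
clock: 2.55
position: [0.5573, 0.1226, 0.0775]
eef_rot: [[1.0, -0.002, -0.002], [-0.002, -1.0, -0.0], [-0.002, 0.0, -1.0]]
contact_force: [-0.3, -0.6, 0.9]
width: 0.0856
grasp_force: 0.0
```

play_rows([
  [0,0,0,0,0,0,1],
  [0,0,0,0,0,0,0.3],
  [0,0,0,0,0,0,0],
  [0,0,0,0,0,0,-0.5],
  [0,0,0,0,0,0,-1],
], squeeze=25)

```text
clock: 3.05
position: [0.5595, 0.1236, 0.082]
eef_rot: [[1.0, -0.001, 0.004], [-0.001, -1.0, -0.0], [0.004, 0.0, -1.0]]
contact_force: [-1.5, -0.0, 7.1]
width: 0.0549
grasp_force: 26.1
```

play_rows([
  [0,0,0,0,0,0,-1],
  [0,0,0,0,0,0,-1],
  [0,0,0,0,0,0,-1],
])

```text
clock: 3.35
position: [0.5595, 0.1236, 0.082]
eef_rot: [[1.0, -0.0, 0.004], [-0.0, -1.0, -0.0], [0.004, 0.0, -1.0]]
contact_force: [-0.5, -0.4, 7.2]
width: 0.0552
grasp_force: 26.1
```

play_rows([
  [0,0,0,0,0,-0.03,-1],
  [0,0,0,0,0,-0.08,-1],
  [0,0,0,0,0,-0.1,-1],
  [0,0,0,0,0,-0.1,-1],
  [0,0,0,0,0,-0.07,-1],
])

```text
clock: 3.85
position: [0.5586, 0.1238, 0.2358]
eef_rot: [[1.0, -0.0, 0.004], [-0.0, -1.0, 0.0], [0.004, -0.0, -1.0]]
contact_force: [1.2, -0.8, -2.1]
width: 0.0553
grasp_force: 27.6
```

Run:
```python
from h import *
print(ctrl.get_state()["position"])
plan([.475,-.3,.236],Rt(0),15)
```

```text
[0.55856123 0.12378903 0.23578726]
n 15 turn [-0.     -0.0003 -0.    ]
[-0.0139  0.0706 -0.0001]
[-0.0139  0.0706 -0.0001]
[-0.0139  0.0706 -0.0001]
[-0.0139  0.0706 -0.0001]
[-0.0139  0.0706 -0.0001]
[-0.0139  0.0706 -0.0001]
[-0.0139  0.0706 -0.0001]
[-0.0139  0.0706 -0.0001]
[-0.0139  0.0706 -0.0001]
[-0.0139  0.0706 -0.0001]
[-0.0139  0.0706 -0.0001]
[-0.0139  0.0706 -0.0001]
[-0.0139  0.0706 -0.    ]
[-0.0139  0.0706 -0.    ]
[-0.0139  0.0706 -0.    ]
```

Force −2.1 N fits a held jar of ~0.2 kg. Carrying it over.

play_rows([
  [0,0,0,-0.0075,0.035,0,-1],
  [0,0,0,-0.014,0.07,0,-1],
  [0,0,0,-0.014,0.07,0,-1],
  [0,0,0,-0.014,0.07,0,-1],
  [0,0,0,-0.014,0.07,0,-1],
])

```text
clock: 4.35
position: [0.5318, -0.0037, 0.2311]
eef_rot: [[1.0, -0.001, -0.001], [-0.001, -1.0, 0.0], [-0.001, -0.0, -1.0]]
contact_force: [0.1, 0.2, -1.3]
width: 0.0552
grasp_force: 27.6
```

play_rows([
  [0,0,0,-0.014,0.07,0,-1],
  [0,0,0,-0.014,0.07,0,-1],
  [0,0,0,-0.014,0.07,0,-1],
  [0,0,0,-0.014,0.07,0,-1],
  [0,0,0,-0.014,0.07,0,-1],
])

```text
clock: 4.85
position: [0.5036, -0.1435, 0.2311]
eef_rot: [[1.0, -0.001, -0.001], [-0.001, -1.0, 0.001], [-0.001, -0.001, -1.0]]
contact_force: [-0.1, 0.5, -2.4]
width: 0.0549
grasp_force: 27.6
```

play_rows([
  [0,0,0,-0.014,0.07,0,-1],
  [0,0,0,-0.014,0.07,0,-1],
  [0,0,0,-0.014,0.07,0,-1],
  [0,0,0,-0.014,0.07,0,-1],
  [0,0,0,-0.014,0.05,0,-1],
])

```text
clock: 5.35
position: [0.4755, -0.2759, 0.231]
eef_rot: [[1.0, -0.002, -0.001], [-0.002, -1.0, 0.001], [-0.001, -0.001, -1.0]]
contact_force: [0.5, -0.2, -1.9]
width: 0.0552
grasp_force: 27.6
```

play_rows([
  [0,0,0,0,0.03,0,-1],
  [0,0,0,0,0,0.05,-1],
  [0,0,0,0,0,0.05,-1],
  [0,0,0,0,0,0,-1],
])

```text
clock: 5.75
position: [0.4757, -0.2852, 0.189]
eef_rot: [[1.0, -0.001, -0.004], [-0.001, -1.0, 0.004], [-0.004, -0.004, -1.0]]
contact_force: [-0.1, -0.7, -1.2]
width: 0.0549
grasp_force: 27.6
```

Run:
```python
from h import *
im=cams.read_camera("scene")
print(ctrl.get_state()["position"],proj("scene",[.475,-.3,.1]))
cv2.imwrite("pics/p1.png",cv2.resize(im[60:260,240:480],None,fx=2.5,fy=2.5,interpolation=cv2.INTER_CUBIC))
```

```text
[ 0.47631371 -0.28563768  0.19080433] [[372.83974811 178.79383276]]
```

View pics/p1.png

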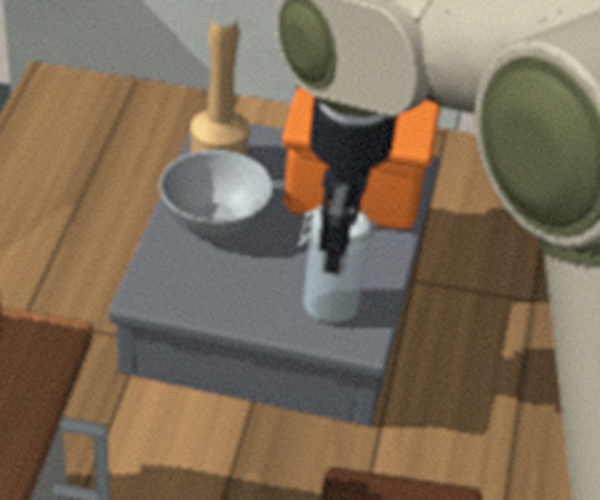

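play_rows([
  [0,0,0,0,0,0.01,-1],
  [0,0,0,0,0,0.005,-1],
  [0,0,0,0,0,0.005,-1],
  [0,0,0,0,0,0,-1],
])

```text
clock: 6.2
position: [0.4768, -0.2862, 0.1837]
eef_rot: [[1.0, -0.0, 0.0], [-0.0, -1.0, -0.0], [0.0, 0.0, -1.0]]
contact_force: [0.1, 0.5, -2.4]
width: 0.055
grasp_force: 27.6
```

play_rows([
  [0,0,0,0,0,0.003,-1],
  [0,0,0,0,0,0.003,-1],
  [0,0,0,0,0,0,-1],
])

```text
clock: 6.5
position: [0.477, -0.2863, 0.182]
eef_rot: [[1.0, -0.0, 0.001], [-0.0, -1.0, -0.001], [0.001, 0.001, -1.0]]
contact_force: [-0.7, 2.0, 4.2]
width: 0.0552
grasp_force: 28.1
```

play_rows([
  [0,0,0,0,0,0.003,-1],
  [0,0,0,0,0,0,-1],
])

```text
clock: 6.7
position: [0.4772, -0.2863, 0.182]
eef_rot: [[1.0, -0.0, 0.002], [-0.0, -1.0, -0.001], [0.002, 0.001, -1.0]]
contact_force: [-2.2, 4.6, 13.5]
width: 0.055
grasp_force: 28.8
```

play_rows([
  [0,0,0,0,0,-0.003,-1],
  [0,0,0,0,0,0,0.4],
  [0,0,0,0,0,0,0.7],
  [0,0,0,0,0,0,1],
  [0,0,0,0,0,0,1],
])

```text
clock: 7.2
position: [0.4767, -0.2863, 0.181]
eef_rot: [[1.0, -0.001, -0.0], [-0.001, -1.0, 0.0], [-0.0, -0.0, -1.0]]
contact_force: [0.2, 0.1, 0.3]
width: 0.0855
grasp_force: 0.0
```

play_rows([
  [0,0,0,0,0,0,1],
  [0,0,0,0,0,-0.03,1],
  [0,0,0,0,0,-0.06,1],
  [0,0,0,0,0,-0.1,1],
  [0,0,0,0,0,-0.1,1],
])

```text
clock: 7.7
position: [0.4765, -0.286, 0.2994]
eef_rot: [[1.0, -0.001, 0.0], [-0.001, -1.0, 0.0], [0.0, -0.0, -1.0]]
contact_force: [0.5, -0.4, 0.1]
width: 0.0856
grasp_force: 0.0
```

Run:
```python
from h import *
im=cams.read_camera("scene")
print(ctrl.get_state()["position"])
cv2.imwrite("pics/p2.png",im)
plan([.545,-.03,.30],Rt(0.0,np.radians(40)))
```

```text
[ 0.47776105 -0.28706813  0.30667827]
n 6 turn [0.0012 0.1098 0.0004]
[ 0.0279 -0.1071  0.0022]
[ 0.0275 -0.1071  0.0055]
[ 0.0266 -0.1072  0.0088]
[ 0.0254 -0.1071  0.0119]
[ 0.0238 -0.1071  0.0148]
[ 0.0219 -0.1071  0.0176]
```

View pics/p2.png

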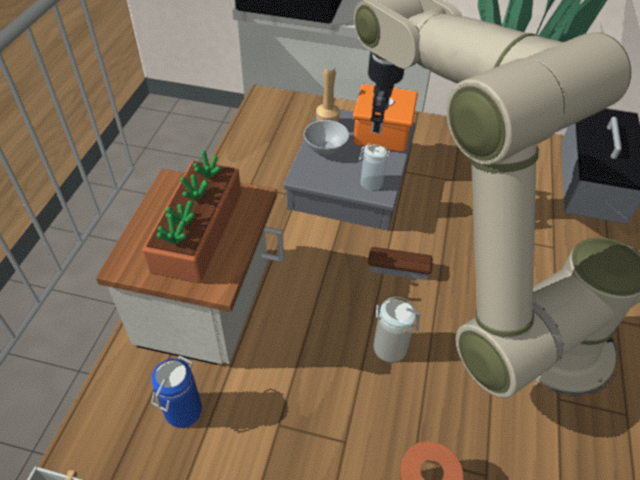

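play_rows([
  [0,0,-0.1428,0,0,0,1],
  [0,0,-0.1428,0,0,0,1],
  [0,0,-0.1428,0,0,0,1],
  [0,0,-0.1428,0,0,0,1],
  [0,0,-0.1428,0,0,0,1],
])

```text
clock: 8.25
position: [0.4767, -0.2862, 0.2979]
eef_rot: [[0.729, 0.684, 0.001], [0.684, -0.729, -0.001], [0.0, 0.001, -1.0]]
contact_force: [-0.4, 0.1, -0.2]
width: 0.0856
grasp_force: 0.0
```

play_rows([
  [0,0,-0.1428,0,0,0,1],
  [0,0,-0.1428,0,0,0,1],
  [0,0,-0.1428,0,0,0,1],
  [0,0,-0.1428,0,0,0,1],
  [0,0,-0.1428,0,0,0,1],
])

```text
clock: 8.75
position: [0.4767, -0.2862, 0.2979]
eef_rot: [[0.07, 0.998, 0.001], [0.998, -0.07, -0.001], [-0.001, 0.001, -1.0]]
contact_force: [-0.8, -0.4, 0.0]
width: 0.0855
grasp_force: 0.0
```

play_rows([
  [0,0,-0.1428,0,0,0,1],
  [0,0,-0.1428,0,0,0,1],
  [0,0,-0.1428,0,0,0,1],
  [0,0,-0.1428,0,0,0,1],
  [0,0,-0.1428,0,0,0,1],
])

```text
clock: 9.25
position: [0.4767, -0.2862, 0.2979]
eef_rot: [[-0.627, 0.779, 0.001], [0.779, 0.627, -0.001], [-0.001, 0.0, -1.0]]
contact_force: [0.1, -0.5, 0.0]
width: 0.0855
grasp_force: 0.0
```

play_rows([
  [0,0,-0.1428,0,0,0,1],
  [0,0,-0.1428,0,0,0,1],
  [0,0,-0.1428,0,0,0,1],
  [0,0,-0.1428,0,0,0,1],
  [0,0,-0.1428,0,0,0,1],
])

```text
clock: 9.75
position: [0.4767, -0.2862, 0.2979]
eef_rot: [[-0.989, 0.145, 0.001], [0.145, 0.989, -0.001], [-0.001, -0.0, -1.0]]
contact_force: [-0.1, 0.2, 0.2]
width: 0.0853
grasp_force: 0.0
```

play_rows([
  [0,0,-0.1428,0,0,0,1],
  [0,0,0,0,0,0,1],
  [0,0,0,0,0,0,1],
])

```text
clock: 10.05
position: [0.4767, -0.2862, 0.2976]
eef_rot: [[-1.0, 0.006, 0.0], [0.006, 1.0, -0.0], [-0.0, -0.0, -1.0]]
contact_force: [0.6, 0.5, -0.6]
width: 0.0853
grasp_force: 0.0
```

Run:
```python
from h import *
s=ctrl.get_state();print(s["position"],s["joint_positions"].round(3))
F=np.diag([-1,-1,1.])
plan([.50,-.12,.30],Rt(0,np.radians(40))@F)
```

```text
[ 0.47673078 -0.28624161  0.29764833] [-0.751  0.354  1.318 -0.     1.469 -2.316]
n 5 turn [-0.0005 -0.1332 -0.0011]
[-0.0111  0.0832 -0.0012]
[-0.0113  0.0832  0.0004]
[-0.0112  0.0832  0.002 ]
[-0.0109  0.0831  0.0036]
[-0.0104  0.0831  0.0051]
```

play_rows([
  [0,-0.1332,-0.001,-0.011,0.083,-0.001,1],
  [0,-0.1332,-0.001,-0.011,0.083,0,1],
  [0,-0.1332,-0.001,-0.011,0.083,0.002,1],
  [0,-0.1332,-0.001,-0.011,0.083,0.0036,1],
  [0,-0.1332,-0.001,-0.011,0.083,0.005,1],
])

```text
clock: 10.55
position: [0.4991, -0.1193, 0.3006]
eef_rot: [[-0.762, 0.001, 0.647], [0.001, 1.0, -0.001], [-0.647, -0.001, -0.762]]
contact_force: [1.9, 0.1, 0.4]
width: 0.0854
grasp_force: 0.0
```

play_rows([
  [0,0,0,0,0,0,1],
  [0,0,0,0,0,0,1],
])

```text
clock: 10.75
position: [0.4992, -0.1201, 0.3003]
eef_rot: [[-0.767, -0.002, 0.642], [-0.002, 1.0, 0.0], [-0.642, -0.001, -0.767]]
contact_force: [-0.1, -0.0, 0.8]
width: 0.0854
grasp_force: 0.0
```

```bash
cat > kin.py <<'E'
from h import *
from scipy.optimize import least_squares
def fk(q,g):
    h,a,b,L1,e,L2,L3=g;r=lambda ax,t:Ro.from_euler(ax,t).as_matrix()
    R=r("z",q[0]);p=R@[a,b,0]+[0,0,h]
    R=R@r("y",q[1]);p=p+R@[0,0,L1]
    R=R@r("y",q[2]);p=p+R@[e,0,L2]
    R=R@r("z",q[3])@r("y",q[4]);p=p+R@[0,0,L3]
    return p,R@r("z",q[5])
E
python3 - <<'E'
from kin import *
s=ctrl.get_state();q=s["joint_positions"];print(s["position"],s["eef_rot"].round(3),q.round(4))
D=[([-1.5334,.31338,1.49838,0,1.331,-.2234],[.13535,-.50703,.24949]),
([-.013468,.385428,1.371634,-.000178,1.385143,1.55862],[.54978,.10886,.25946]),
([-.751,.354,1.318,0,1.469,-2.316],[.47673,-.28624,.29765]),(q,s["position"])]
f=lambda g:np.hstack([fk(k,g)[0]-np.array(p) for k,p in D])
r=least_squares(f,[.3,0,.117,.4,0,.4,.25]);print(r.x.round(4),(f(r.x)*1e3).round(1))
M=fk(q,r.x)[1].T@s["eef_rot"];print(M.round(3))
E
```

```text
[ 0.49924347 -0.12013832  0.30029482] [[-0.767 -0.002  0.642]
 [-0.002  1.     0.   ]
 [-0.642 -0.001 -0.767]] [-0.6552 -0.0413  1.9213  0.5975  0.7697 -2.5599]
[ 0.2012 -0.0016  0.1162  0.4393  0.0387  0.3989  0.2369] [-0.1  0.  -0.   0.  -0.1  0.1  0.1  0.1 -0.   0.   0.  -0. ]
[[-0. -1. -0.]
 [ 1. -0. -0.]
 [ 0. -0.  1.]]
```

```bash
cat >> kin.py <<'E'
G=[.2012,-.0016,.1162,.4393,.0387,.3989,.2369];M=np.array([[0,-1,0],[1,0,0],[0,0,1.]])
LO=np.array([-2.94,-.97,.19,-1.23,.02,-2.88]);HI=np.array([2.94,2.17,2.56,4.37,3.11,2.88])
def ik(p,R,q0):
    def f(q):
        P,Q=fk(q,G);return np.hstack([(P-p)*5,Ro.from_matrix(R.T@Q@M).as_rotvec()])
    r=least_squares(f,q0);return r.x,abs(r.fun).max()
F=np.diag([-1,-1,1.])
HG=np.array([.682,.241]);TH0=0.0;HR=np.array([.627,-.003])-HG
def hp(th,z=.14):
    c,s=np.cos(th),np.sin(th);v=np.array([[c,s],[-s,c]])@HR;return np.array([*(HG+v),z])
E
python3 - <<'E'
from kin import *
q0=ctrl.get_state()["joint_positions"]
for nm,flip,lean,lag in (("flip",F,40,1),("flip lag.7",F,40,.7),("noflip",np.eye(3),40,1),("noflip lag.6",np.eye(3),40,.6)):
    q=q0.copy(); 
    if flip is not F:q[5]+=np.pi
    print(nm)
    R0=Rt(0,np.radians(lean))@flip
    for d in (.09,.0):
        q,e=ik(hp(0)-R0[:,2]*d,R0,q);print("pre",q.round(2),round(e,4))
    for th in np.arange(.15,1.51,.15):
        q,e=ik(hp(th),Rt(-lag*th,np.radians(lean))@flip,q);print(th.round(2),q.round(2),round(e,4),"" if ((q>LO)&(q<HI)).all() else "OUT")
E
```

```text
flip
pre [-0.29  0.19  1.93  0.51  0.39 -2.27] 0.0
pre [-0.25  0.41  1.84  0.68  0.26 -2.43] 0.0
0.15 [-0.2   0.36  1.93  0.19  0.16 -1.8 ] 0.0 
0.3 [-0.12  0.31  2.   -0.71  0.18 -0.73] 0.0 
0.45 [-0.01  0.29  2.04 -1.04  0.32 -0.21] 0.0 
0.6 [ 0.11  0.29  2.04 -1.08  0.49  0.03] 0.0 
0.75 [ 0.23  0.31  2.   -1.03  0.67  0.19] 0.0 
0.9 [ 0.34  0.35  1.94 -0.95  0.85  0.32] 0.0 
1.05 [ 0.44  0.41  1.84 -0.85  1.02  0.43] 0.0 
1.2 [ 0.51  0.48  1.73 -0.76  1.18  0.53] 0.0 
1.35 [ 0.56  0.56  1.59 -0.67  1.33  0.63] 0.0 
1.5 [ 0.6   0.65  1.43 -0.59  1.48  0.71] 0.0 
flip lag.7
pre [-0.29  0.19  1.93  0.51  0.39 -2.27] 0.0
pre [-0.25  0.41  1.84  0.68  0.26 -2.43] 0.0
0.15 [-0.21  0.35  1.94  0.42  0.17 -2.07] 0.0 
0.3 [-0.15  0.3   2.02 -0.3   0.13 -1.23] 0.0 
0.45 [-0.06  0.27  2.07 -0.92  0.2  -0.47] 0.0 
0.6 [ 0.05  0.25  2.09 -1.09  0.33 -0.13] 0.0 
0.75 [ 0.17  0.25  2.09 -1.1   0.48  0.05] 0.0 
0.9 [ 0.29  0.28  2.05 -1.05  0.63  0.18] 0.0 
1.05 [ 0.41  0.33  1.98 -0.98  0.78  0.28] 0.0 
1.2 [ 0.51  0.39  1.88 -0.9   0.92  0.36] 0.0 
1.35 [ 0.58  0.46  1.76 -0.83  1.06  0.43] 0.
[... 548 characters left out ...]
.35 [ 0.56  0.56  1.59 -0.67  1.33  3.77] 0.0 OUT
1.5 [ 0.6   0.65  1.43 -0.59  1.48  3.86] 0.0 OUT
noflip lag.6
pre [-0.29  0.19  1.93  0.51  0.39  0.87] 0.0
pre [-0.25  0.41  1.84  0.68  0.26  0.72] 0.0
0.15 [-0.22  0.35  1.94  0.48  0.18  0.99] 0.0 
0.3 [-0.16  0.3   2.02 -0.1   0.13  1.68] 0.0 
0.45 [-0.08  0.26  2.08 -0.81  0.17  2.52] 0.0 
0.6 [ 0.02  0.24  2.11 -1.07  0.28  2.93] 0.0 OUT
0.75 [ 0.14  0.24  2.11 -1.12  0.41  3.13] 0.0 OUT
0.9 [ 0.27  0.26  2.08 -1.09  0.55  3.27] 0.0 OUT
1.05 [ 0.39  0.3   2.02 -1.02  0.7   3.37] 0.0 OUT
1.2 [ 0.49  0.36  1.93 -0.95  0.83  3.45] 0.0 OUT
1.35 [ 0.58  0.42  1.82 -0.88  0.96  3.51] 0.0 OUT
1.5 [ 0.64  0.5   1.69 -0.81  1.09  3.56] 0.0 OUT
```

Run:
```python
from kin import *
R0=Rt(0,np.radians(40))@F
print(hp(0)-R0[:,2]*.09);plan(hp(0)-R0[:,2]*.09,R0)
```

```text
[ 0.56914912 -0.003       0.208944  ]
n 4 turn [ 0.0001 -0.0002  0.0005]
[0.003  0.0732 0.0718]
[0.0031 0.0732 0.0718]
[0.0031 0.0732 0.0718]
[0.0032 0.0732 0.0718]
```

play_rows([
  [0,0,0.0005,0.003,0.0732,0.0718,1],
  [0,0,0.0005,0.003,0.0732,0.0718,1],
  [0,0,0.0005,0.003,0.0732,0.0718,1],
  [0,0,0.0005,0.003,0.0732,0.0718,1],
  [0,0,0,0,0,0,1],
])

```text
clock: 11.25
position: [0.5702, -0.0007, 0.2055]
eef_rot: [[-0.77, -0.004, 0.638], [-0.002, 1.0, 0.004], [-0.638, 0.002, -0.77]]
contact_force: [0.1, -0.6, 2.3]
width: 0.0853
grasp_force: 0.0
```

play_rows([
  [0,0,0,0,0,0,1],
])

```text
clock: 11.35
position: [0.5701, -0.0034, 0.2085]
eef_rot: [[-0.767, -0.001, 0.642], [-0.001, 1.0, 0.001], [-0.642, 0.0, -0.767]]
contact_force: [0.6, -0.6, -0.8]
width: 0.0853
grasp_force: 0.0
```

Run:
```python
from kin import *
s=ctrl.get_state();print(s["position"],s["eef_rot"].round(3))
im=cams.read_camera("wrist");H=[[.627,-.003,z] for z in(.09,.14,.18)];print(proj("wrist",H))
cv2.imwrite("pics/w2.png",im)
R0=Rt(0,np.radians(40))@F;plan(hp(0),R0)
```

```text
[ 0.57011753 -0.00339573  0.20849195] [[-0.767 -0.001  0.642]
 [-0.001  1.     0.001]
 [-0.642  0.    -0.767]]
[[320.59346938 202.0706277 ]
 [320.80855228 264.96938169]
 [321.0214179  327.21971733]]
n 2 turn [-0.0001  0.0001  0.0003]
[0.001  0.0014 0.1121]
[0.001  0.0013 0.1121]
```

View pics/w2.png

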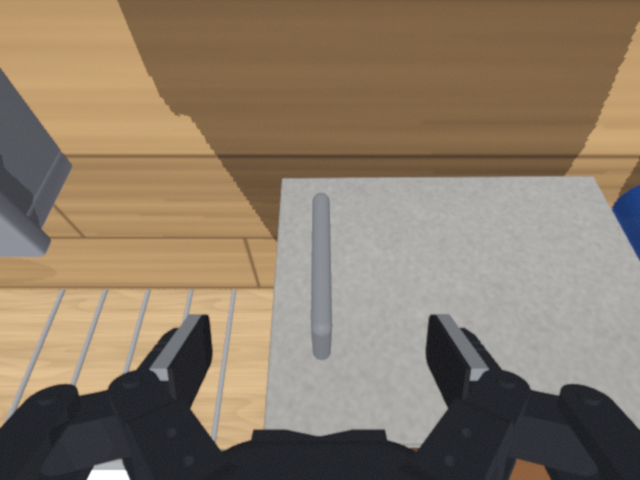

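play_rows([
  [0,0,0,0.0005,0,0.07,1],
  [0,0,0,0.0005,0,0.07,1],
  [0,0,0,0.0005,0,0.05,1],
  [0,0,0,0.0005,0.001,0.034,1],
  [0,0,0,0,0,0,1],
])

```text
clock: 11.9
position: [0.6267, -0.0043, 0.139]
eef_rot: [[-0.767, 0.001, 0.642], [0.001, 1.0, -0.0], [-0.642, 0.0, -0.767]]
contact_force: [0.4, 0.7, -0.0]
width: 0.0852
grasp_force: 0.0
```

play_rows([
  [0,0,0,0,0,0,0.3],
  [0,0,0,0,0,0,-0.3],
  [0,0,0,0,0,0,-1],
  [0,0,0,0,0,0,-1],
  [0,0,0,0,0,0,-1],
], squeeze=30)

```text
clock: 12.4
position: [0.626, -0.0026, 0.1396]
eef_rot: [[-0.766, -0.001, 0.643], [-0.001, 1.0, 0.001], [-0.643, -0.0, -0.766]]
contact_force: [2.2, 13.5, 3.6]
width: 0.0127
grasp_force: 8.7
```

Run:
```python
from kin import *
s=ctrl.get_state();print(s["position"],s["eef_rot"].round(3),s["width"],s["joint_positions"].round(2),s["contact_force"])
p=s["position"];R=s["eef_rot"]
for dt in (.03,.06):
    v=p[:2]-HG;c,q=np.cos(dt),np.sin(dt);d=np.array([[c,q],[-q,c]])@v-v
    print(dt,"turn",(R.T@[0,0,-dt]/np.radians(60)).round(4),"shift",(R.T@[*d,0]/.4).round(4))
```

```text
[ 0.62603285 -0.00255808  0.1395604 ] [[-0.766 -0.001  0.643]
 [-0.001  1.     0.001]
 [-0.643 -0.    -0.766]] 0.012657005585287706 [-0.25  0.41  1.84  0.68  0.26 -2.44] [ 2.17677101 13.49898647  3.56295959]
0.03 turn [0.0184 0.     0.022 ] shift [ 0.0139  0.0045 -0.0117]
0.06 turn [0.0368 0.     0.0439] shift [ 0.0278  0.0095 -0.0233]
```

play_rows([
  [0,0,0,0,0.003,0,-1],
  [0.0184,0,0.022,0.0139,0.0045,-0.0117,-1],
  [0.0184,0,0.022,0.0139,0.0045,-0.0117,-1],
  [0.0184,0,0.022,0.0139,0.0045,-0.0117,-1],
  [0.0184,0,0.022,0.0139,0.0045,-0.0117,-1],
])

```text
clock: 12.9
position: [0.5973, 0.007, 0.1397]
eef_rot: [[-0.76, 0.12, 0.639], [0.092, 0.993, -0.077], [-0.643, -0.0, -0.766]]
contact_force: [0.2, -0.5, -0.6]
width: 0.0112
grasp_force: 29.9
```

play_rows([
  [0.0184,0,0.022,0.0139,0.0045,-0.0117,-1],
  [0.0184,0,0.022,0.0139,0.0045,-0.0117,-1],
  [0.0184,0,0.022,0.0139,0.0045,-0.0117,-1],
  [0,0,0,0,0,0,-1],
])

```text
clock: 13.3
position: [0.5768, 0.0159, 0.1396]
eef_rot: [[-0.75, 0.205, 0.629], [0.157, 0.979, -0.132], [-0.643, -0.0, -0.766]]
contact_force: [0.7, -0.8, 2.4]
width: 0.0112
grasp_force: 30.1
```

```bash
cat > st.py <<'E'
from kin import *
s=ctrl.get_state();p=s["position"];R=s["eef_rot"];v=p[:2]-HG
a=np.arctan2(HR[1],HR[0])-np.arctan2(v[1],v[0]);a=(a+np.pi)%(2*np.pi)-np.pi
print("p",p.round(4),"r",np.hypot(*v).round(4),"r0",np.hypot(*HR).round(4),"th",a.round(3),"yaw",np.arctan2(R[1,2],R[0,2]).round(3),"z",R[2].round(3))
print("f tool",(R.T@s["contact_force"]).round(1),"grip",s["grasp_force"],s["width"],s["joint_positions"].round(2))
E
python3 st.py
```

```text
p [0.5768 0.0159 0.1396] r 0.2485 r0 0.2501 th 0.215 yaw -0.207 z [-0.643 -0.    -0.766]
f tool [-2.2 -0.6 -1.3] grip 30.134608447551727 0.011191911150156907 [-0.16  0.34  1.97 -0.19  0.14 -1.35]
```

play_rows([
  [0.0184,0,0.022,0.0139,0.0045,-0.0117,-1],
  [0.0184,0,0.022,0.0139,0.0045,-0.0117,-1],
  [0.0184,0,0.022,0.0139,0.0045,-0.0117,-1],
  [0.0184,0,0.022,0.0139,0.0045,-0.0117,-1],
  [0.0184,0,0.022,0.0139,0.0045,-0.0117,-1],
])

```text
clock: 13.8
position: [0.5454, 0.0342, 0.1397]
eef_rot: [[-0.719, 0.346, 0.603], [0.266, 0.938, -0.222], [-0.643, 0.001, -0.766]]
contact_force: [6.7, 6.7, -3.0]
width: 0.011
grasp_force: 29.7
```

play_rows([
  [0.0184,0,0.022,0.0139,0.0045,-0.0117,-1],
  [0.0184,0,0.022,0.0139,0.0045,-0.0117,-1],
  [0.0184,0,0.022,0.0139,0.0045,-0.0117,-1],
  [0.0184,0,0.022,0.0139,0.0045,-0.0117,-1],
  [0,0,0,0,0,0,-1],
])

```text
clock: 14.3
position: [0.5213, 0.0529, 0.1397]
eef_rot: [[-0.683, 0.454, 0.572], [0.349, 0.891, -0.29], [-0.642, 0.001, -0.767]]
contact_force: [5.0, 5.1, -0.6]
width: 0.0107
grasp_force: 29.9
```

```bash
python3 st.py
```

```text
p [0.5213 0.0529 0.1397] r 0.2474 r0 0.2501 th 0.485 yaw -0.47 z [-0.642  0.001 -0.767]
f tool [-1.2  6.8  1.8] grip 29.942164421081543 0.010679240649483194 [ 0.01  0.29  2.04 -1.06  0.35 -0.16]
```

play_rows([
  [0.0368,0,0.0439,0.0278,0.012,-0.0233,-1],
  [0.0368,0,0.0439,0.0278,0.012,-0.0233,-1],
  [0.0368,0,0.0439,0.0278,0.011,-0.0233,-1],
  [0.0368,0,0.0439,0.0278,0.011,-0.0233,-1],
  [0.0368,0,0.0439,0.0278,0.011,-0.0233,-1],
])

```text
clock: 14.8
position: [0.4731, 0.1111, 0.1396]
eef_rot: [[-0.549, 0.701, 0.455], [0.537, 0.713, -0.45], [-0.64, -0.002, -0.768]]
contact_force: [1.3, -0.6, 2.5]
width: 0.0108
grasp_force: 30.7
```

```bash
python3 st.py
```

```text
p [0.4731 0.1111 0.1396] r 0.246 r0 0.2501 th 0.793 yaw -0.78 z [-0.64  -0.002 -0.768]
f tool [-2.7  0.5 -1.1] grip 30.705090165138245 0.010800228231248963 [ 0.26  0.33  1.98 -1.    0.71  0.21]
```

play_rows([
  [0.0368,0,0.0439,0.0278,0.0105,-0.0233,-1],
  [0.0368,0,0.0439,0.0278,0.0105,-0.0233,-1],
  [0.0368,0,0.0439,0.0278,0.0105,-0.0233,-1],
  [0.0368,0,0.0439,0.0278,0.0105,-0.0233,-1],
  [0.0368,0,0.0439,0.0278,0.0105,-0.0233,-1],
])

```text
clock: 15.3
position: [0.4445, 0.1812, 0.1396]
eef_rot: [[-0.367, 0.88, 0.301], [0.676, 0.475, -0.564], [-0.639, -0.004, -0.769]]
contact_force: [5.1, -0.9, 3.8]
width: 0.0109
grasp_force: 30.7
```

```bash
python3 st.py
```

```text
p [0.4445 0.1812 0.1396] r 0.2449 r0 0.2501 th 1.103 yaw -1.08 z [-0.639 -0.004 -0.769]
f tool [-5.   4.1 -0.9] grip 30.70915997028351 0.010871851061656208 [ 0.46  0.44  1.8  -0.82  1.06  0.44]
```

play_rows([
  [0.0368,0,0.0439,0.0278,0.0115,-0.0233,-1],
  [0.0368,0,0.0439,0.0278,0.0115,-0.0233,-1],
  [0.0368,0,0.0439,0.0278,0.0105,-0.0233,-1],
  [0.0368,0,0.0439,0.0278,0.0105,-0.0233,-1],
  [0.0368,0,0.0439,0.0278,0.0105,-0.0233,-1],
])

```text
clock: 15.8
position: [0.4384, 0.2566, 0.1396]
eef_rot: [[-0.153, 0.981, 0.12], [0.754, 0.195, -0.628], [-0.639, -0.005, -0.769]]
contact_force: [6.6, -2.3, 4.0]
width: 0.0111
grasp_force: 30.8
```

play_rows([
  [0.0368,0,0.0439,0.0278,0.0105,-0.0233,-1],
  [0.0368,0,0.0439,0.0278,0.0105,-0.0233,-1],
  [0,0,0,0,0,0,-1],
  [0,0,0,0,0,0,-1],
])

```text
clock: 16.2
position: [0.4423, 0.2864, 0.1396]
eef_rot: [[-0.064, 0.997, 0.046], [0.767, 0.079, -0.637], [-0.639, -0.005, -0.769]]
contact_force: [3.5, 0.2, 5.8]
width: 0.0112
grasp_force: 30.9
```

```bash
python3 st.py
```

```text
p [0.4423 0.2864 0.1396] r 0.244 r0 0.2501 th 1.536 yaw -1.498 z [-0.639 -0.005 -0.769]
f tool [-3.8  3.5 -4.5] grip 30.86874783039093 0.011202342564081253 [ 0.6   0.67  1.4  -0.59  1.49  0.7 ]
```

play_rows([
  [0,0,0,0,0.003,0,-0.6],
  [0,0,0,0,0,0,0.2],
  [0,0,0,0,0,0,1],
  [0,0,0,0,0,0,1],
  [0,0,0,0,0,0,1],
])

```text
clock: 16.7
position: [0.4429, 0.2856, 0.1393]
eef_rot: [[-0.059, 0.997, 0.048], [0.764, 0.076, -0.64], [-0.642, -0.002, -0.767]]
contact_force: [-0.0, -1.0, 0.0]
width: 0.0742
grasp_force: 0.0
```

play_rows([
  [0,0,0,0,0,-0.03,1],
  [0,0,0,0,0,-0.06,1],
  [0,0,0,0,0,-0.08,1],
  [0,0,0,0,0,-0.08,1],
  [0,0,0,0,0,-0.08,1],
])

```text
clock: 17.2
position: [0.4362, 0.3714, 0.2425]
eef_rot: [[-0.059, 0.997, 0.049], [0.765, 0.076, -0.64], [-0.641, -0.0, -0.767]]
contact_force: [1.2, 0.5, 0.2]
width: 0.0854
grasp_force: 0.0
```

play_rows([
  [0,0,0,0,0,-0.04,1],
  [0,0,0,0,0,0,1],
  [0,0,0,0,0,0,1],
  [0,0,0,0,0,0,1],
])

```text
clock: 17.6
position: [0.4358, 0.3798, 0.2521]
eef_rot: [[-0.059, 0.997, 0.047], [0.764, 0.075, -0.641], [-0.643, -0.002, -0.766]]
contact_force: [1.3, 0.7, 0.3]
width: 0.0855
grasp_force: 0.0
```

Run:
```python
from kin import *
cv2.imwrite("pics/f.png",cams.read_camera("scene"));s=ctrl.get_state();print(s["clock"],s["position"],s["contact_force"],abs(s["joint_vel"]).max())
```

```text
17.65 [0.43587331 0.37977455 0.25219605] [ 0.03028977 -0.09600201 -0.15241174] 0.007730290445381677
```

View pics/f.png

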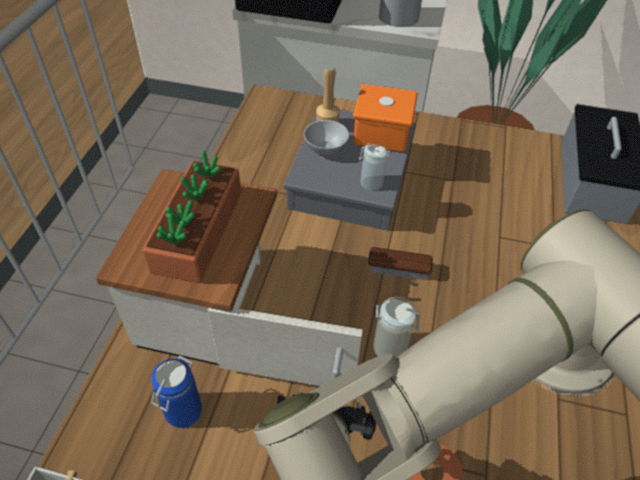

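The picture shows the door standing about square to the cupboard, its panel running from (215,330) to (360,345). The handle at (338,360) is free of the fingers. The jar stands upright on the step at (374,167), and everything else is where it was.

```bash
python3 -c "
from plant import order
print(order.close_job())"
```

```text
the job is handed in; nothing more can be done
None
```

The jar stands upright on the free part of the step, the cupboard door is open at about 1.5 rad (roughly square), the arm is clear of everything, and I handed the job in at about 17.7 s; no verdict came back.

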